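# Prop the air pump's raised hood on its swing-up rod

### The arm

A 7-joint arm with a two-finger parallel gripper is mounted at the origin on a cart in front of the work surface, level with it; the furniture and walls round the work are solid. World frame = base frame: x ahead of the robot, y to its left, z up, the work surface at z = 0. Lengths are in m, angles in rad, forces in N, time in s.
With the tool pointing down it reaches from about 0.4 to 0.9 m from the base axis. Payload 5.6 kg.
Tool frame: the origin (TCP) lies midway between the tips of the shut fingers; the grasp point (between the pads) lies 19 mm behind it; y points along the fingers, z is the direction in which the jaws open and shut, and the axes are right-handed (so a half turn about y gives the same grasp; the last joint's range is limited). The gripper opens to 92 mm and grips with 3 to 60 N. Pads are 20 mm wide; open, the fingers measure 128 mm over their backs; the gripper's body (75 mm by 189 mm) begins 69 mm behind the grasp point.
Start: joints at [1.157, 0.468, -0.012, 1.603, 0.006, 1.071, -0.056], TCP at [0.235, -0.606, 0.215] pointing down, gripper open.
Joint ranges: [-2.53, 2.53], [-0.31, 2.02], [-1.57, 1.55], [0.28, 2.44], [-1.29, 4.43], [0.15, 1.84], [-2.92, 2.92]. Speed limits (rad/s): [2.57, 2.57, 3.14, 3.14, 3.14, 3.14, 3.14].

### API

Orientations are given as a 3x3 rotation matrix whose columns are the frame's x, y, z axes.
In Python, from station import env, effector, solver, viewer, workorder, search_frame, tip_of gives the robot as it stands. Calls block until the motion is done:
- env.reach(position, orientation): joint-space move of the TCP to a pose.
- env.movel(position, frame=None, rate=0.15): straight line of the TCP; frame=None keeps the orientation; rate is the mean speed in m/s.
- env.goto_joints(angles): joint-space move.
- effector.release() and effector.grasp(squeeze=None): open the fingers fully, or close them until they stop; squeeze is the grip in N (None keeps the last).
- env.pause(seconds).
- solver.inverse_kinematics(position, orientation): joint angles nearest the present ones, or None.
- env.sense(): the state.
- viewer.read_camera(name): name is "scene" or "top" or "wrist"; returns (picture, depth): 384x512x3 uint8, red, green, blue; 384x512 float32, m along the optical axis (not along the pixel's ray), 0 where there is no reading.
- viewer.camera_info(name): a dict with "intrinsics" (3x3 intrinsics, pixels), "eye" and "rotation" of the camera in the world; the wrist camera has in their place "T_tool_cam" (4x4, takes a point from camera to tool coordinates, whose origin is the TCP and whose axes are the tool frame's). Camera axes: x right, y up, looking along -z (the intrinsics and any distortion apply to the point x, -y, -z); pixel columns grow to the right and rows downward; lengths in m; the calibration is good to about 2 mm. A picture is of the moment at which its call begins: read the wrist's pose just before it. camera_info takes no time and is no camera call.
A pose or a line that the arm cannot do raises env.PlanningError and nothing moves.
- workorder.finish_job(): hands the job in, once; it reports no verdict.
Trained networks look in the newest picture that a camera, given by its name, has taken for a name from the list of things; names that differ only in an ending like _2 or _b are one class to them, and where a whole thing is asked for, a point or a joint stands for the part that bears it (a point fixed in the world has none). Each returns a list of dicts, best first, with "score" (0 to 1); they miss things now and then, are a little off and sometimes report something else, mostly with a low value. They report only what shows in the picture. A call takes as long as a camera call.
- search_frame(camera, name): "at" ([x, y, z] in m, in world coordinates, good to about 4 mm: the middle of the surface that is visible of it).
- tip_of(camera, name): "at" ([x, y, z] in m, in world coordinates, good to about 4 mm: a listed point, or the origin of a listed thing).
The state is a dict: "t": time; "joint_positions": joint angles; "joint_velocities": joint speeds; "tau": joint torques, N m; "ee_pos": TCP position; "tcp_rot": TCP orientation; "wrist_force": force on the tool from outside, world axes, zero at the start; "moment": the same for the moment, N m; "gripper_width": finger opening in m.
Only numpy, scipy, OpenCV 4.12 (cv2) and the standard library are available. Lean on these libraries where they do the work, as an engineer would, in place of code of your own. Each camera call takes 0.05 s, during which the arm holds its last target. There are 200 camera calls.

### The job

The hood of the small green air pump has been lifted for servicing and only its stiff hinge is holding it up. By its red grip, swing the steel prop rod on the pump's front up as far as it goes, to its stop under the hood. Then bring the hood down a little by its black pull bar until the U-shaped socket on its front edge sits on the rod's ball tip and the hood rests on the rod, and let go.

Things in the scene. Friction and masses are not known exactly. Their poses are not given: they have to be found in the camera images.
- air_pump: Fixed green pump casing, open on top, 120 (x) x 210 (y) x 86 mm. Origin: centre of its underside. x points out of its back (away from the robot), y to its left, z up. In this frame, mm: the rod's pivot axis is parallel to x through y=85, z=40; the hood's hinge axis is parallel to x through y=-100, z=90; front face x=-60; the rod swings in the plane x=-70.
- prop_rod (a joint): Angle (rad) of the prop rod, 9 mm steel on the pump's front, 182 mm from pivot to the centre of its 12 mm ball tip. 0: level, tip towards the pump's -y; grows as the tip rises over towards +y; the stop at 1.207 (69 deg) is the propping position. Starts at 0 to 0.25. Slightly stiff (0.15 N m): stays where it is left.
- rod_grip (a point): On the axis of the red round grip (16 mm dia, 85 mm long) that sticks out of the rod towards the robot, parallel to the pivot axis and 140 mm from it. This point is at x=-125 mm in the pump's frame; the grip runs on 45 mm behind it and 40 mm in front. Held by fingers closing along the pump's y, it turns between them as it is carried round the arc.
- hood (a joint): Angle (rad) of the hood, a green shell 124x200x22 mm hinged at its right (-y) edge. 0: shut; grows as the free +y end rises. Starts at 1.0 to 1.1; rests on the upright rod at 0.785. Stiff hinge (0.375 N m) holds it above about 0.93; lower, it sinks by its own weight. The socket, a steel U 32 mm wide inside, open to the underside, is on its front edge 170 mm from the hinge.
- hood_handle (a point): Middle of the hood's black pull bar, 14 mm dia, 112 mm long, parallel to the hinge axis, on two brackets 104 mm apart, 45 mm beyond the hood's free end: 245 mm from the hinge along the hood and 14 mm to its outer side. It can be held from above by fingers closing along the pump's y, and turns between them.

How it is judged:
By the outcome, as a careful person would: the job done as asked, in the order asked, and still so for the second after the job is handed in, with the robot touching nothing.
It also fails if it takes over 54 s, if anything falls off the work surface, if the arm or the gripper's body presses on something with over 40 N, if the wrist force passes 120 N, or if a joint passes its speed limit or range.

## Working session

There is one attempt and no reset: what is moved stays moved. The work goes in short steps, each a Python script; the robot and the scene stay as the last script left them, time stands still between calls to the robot, and variables do not carry over. Pictures are saved under pics/ and viewed, about 8 in all and at most 12, crops included, and the job is handed in when it is done.

```bash
mkdir -p pics; ls; python3 - <<'E'
from station import env, viewer, search_frame, tip_of
import cv2, numpy as np
for c in ("scene","top"):
    p,d=viewer.read_camera(c); cv2.imwrite(f"pics/{c}0.png",p[:,:,::-1])
    i=viewer.camera_info(c); print(c,np.round(i["intrinsics"],1).tolist(),np.round(i["eye"],3),np.round(i["rotation"],3).tolist(),[k for k in i])
    for n in ("air_pump","rod_grip","hood_handle"):
        print(n,[(np.round(r["at"],4),round(r["score"],2)) for r in tip_of(c,n)[:2]])
    for n in ("prop_rod","rod_grip","hood"): print("S",n,[(np.round(r["at"],4),round(r["score"],2)) for r in search_frame(c,n)[:2]])
s=env.sense(); print(s["t"],s["tcp_rot"])
E
```

```text
pics
scene [[359.5, 0.0, 255.7], [0.0, 359.5, 194.0], [0.0, 0.0, 1.0]] [0.679 0.536 0.699] [[-0.982, -0.131, 0.134], [0.187, -0.677, 0.712], [-0.002, 0.724, 0.69]] ['intrinsics', 'eye', 'rotation']
air_pump [(array([ 0.5857, -0.1672, -0.0062]), 0.83)]
rod_grip [(array([ 0.4565, -0.1883,  0.0762]), 0.79)]
hood_handle [(array([ 0.5861, -0.168 ,  0.3125]), 0.69)]
S prop_rod [(array([ 0.502 , -0.1795,  0.0732]), 0.68)]
S rod_grip [(array([ 0.5052, -0.1829,  0.0763]), 0.83)]
S hood [(array([ 0.5743, -0.2114,  0.2245]), 0.63)]
top [[447.8, 0.0, 258.2], [0.0, 447.8, 186.3], [0.0, 0.0, 1.0]] [ 0.474 -0.07   1.098] [[-0.005, 0.998, -0.059], [-1.0, -0.006, -0.018], [-0.018, 0.059, 0.998]] ['intrinsics', 'eye', 'rotation']
air_pump [(array([ 0.5837, -0.1709,  0.0014]), 0.74)]
rod_grip [(array([ 0.4539, -0.1865,  0.0712]), 0.92)]
hood_handle [(array([ 0.5882, -0.1637,  0.313 ]), 0.86), (array([ 0.4574, -0.1909,  0.0712]), 0.62)]
S prop_rod [(array([ 0.4967, -0.1835,  0.0795]), 0.9)]
S rod_grip [(array([ 0.4985, -0.1844,  0.0749]), 0.56)]
S hood [(array([ 0.5672, -0.2023,  0.2491]), 0.74)]
0.7 [[-9.32070767e-01 -4.40197103e-05  3.62276252e-01]
 [-3.62276246e-01 -1.12199313e-04 -9.32070764e-01]
 [ 8.16766317e-05 -9.99999993e-01  8.86304044e-05]]
```

View pics/scene0.png

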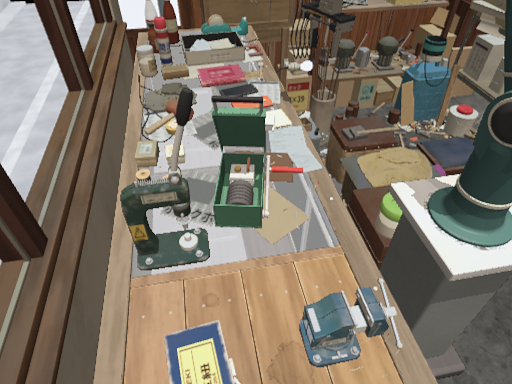

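View pics/top0.png

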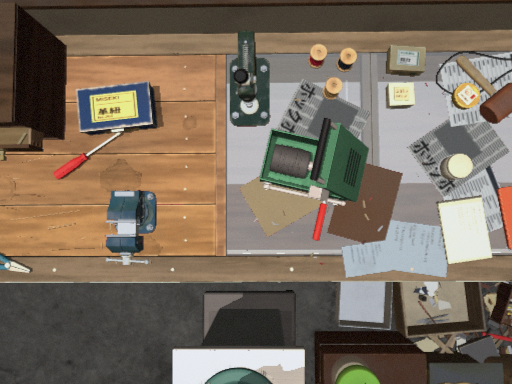

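The scene view shows the pump at about (240,190) with its hood up and the red grip at (287,170). The top view shows the pump yawed about -14°, with the grip from (327,200) to (317,240). Next I'll fit the casing rim for the pose.

```bash
cat > h.py <<'E'
import numpy as np, cv2
from station import env, effector, solver, viewer, search_frame, tip_of
def cloud(c):
    p,d=viewer.read_camera(c); i=viewer.camera_info(c); K=i["intrinsics"]
    v,u=np.nonzero(d>0); z=d[v,u]
    P=np.c_[(u-K[0][2])/K[0][0]*z,-(v-K[1][2])/K[1][1]*z,-z]@np.array(i["rotation"]).T+i["eye"]
    return P,p[v,u].astype(int)
E
python3 - <<'E'
from h import *
for c in ("top","scene"):
    P,C=cloud(c)
    g=(C[:,1]>C[:,0]*1.35)&(C[:,1]>C[:,2]*1.15)&(np.abs(P[:,:2]-[.585,-.17]).max(1)<.18)
    for lo,hi in ((.076,.092),(.02,.092)):
        m=g&(P[:,2]>lo)&(P[:,2]<hi); print(c,lo,m.sum(),cv2.minAreaRect(P[m,:2].astype(np.float32)*1000))
    r=(C[:,0]>2*C[:,1])&(C[:,0]>130)&(np.abs(P[:,:2]-[.455,-.187]).max(1)<.09)&(P[:,2]>.04)
    Q=P[r]; a,b=np.percentile(Q,[2,98],axis=0); mu=Q.mean(0); w=np.linalg.svd(Q-mu,full_matrices=False)[2][0]
    t=(Q-mu)@w; print("red",r.sum(),mu,w,np.degrees(np.arctan2(w[1],w[0])),(mu+w*np.percentile(t,1)),(mu+w*np.percentile(t,99)),Q[:,2].max())
    k=(C.max(1)<60)&(np.abs(P[:,:2]-[.585,-.165]).max(1)<.1)&(P[:,2]>.28); Q=P[k]; 
    if len(Q)>5: w=np.linalg.svd(Q-Q.mean(0),full_matrices=False)[2][0]; print("bar",k.sum(),Q.mean(0),Q.min(0),Q.max(0),np.degrees(np.arctan2(w[1],w[0])))
E
```

```text
top 0.076 308 ((585.4102783203125, -164.50112915039062), (199.46298217773438, 119.89212799072266), 76.42070770263672)
top 0.02 595 ((585.4102783203125, -164.50112915039062), (199.46298217773438, 119.89212799072266), 76.42070770263672)
red 241 [ 0.45445354 -0.18925747  0.07960753] [-0.97138803  0.23719989  0.0118959 ] 166.27767581896163 [ 0.4939267  -0.19889628  0.07912413] [ 0.4149671  -0.17961541  0.08009109] 0.08606268540008855
bar 470 [ 0.58462872 -0.16469222  0.31757684] [ 0.53215826 -0.18615985  0.29098483] [ 0.63999983 -0.14682209  0.32298323] 166.5584091058343
scene 0.076 364 ((587.7887573242188, -167.2201385498047), (213.92428588867188, 118.37252044677734), 76.60647583007812)
scene 0.02 1654 ((587.6632080078125, -167.18310546875), (213.92213439941406, 118.65065002441406), 76.61470794677734)
red 147 [ 0.45840063 -0.18548975  0.07636344] [-0.96949602  0.24505472 -0.00506505] 165.81474680301727 [ 0.49685753 -0.19521031  0.07656436] [ 0.41822214 -0.17533403  0.07615353] 0.08080534397229444
bar 155 [ 0.59052872 -0.15884335  0.31196581] [ 0.53628708 -0.1741827   0.30742219] [ 0.64188764 -0.14371418  0.31725535] -13.12420954431816
```

```bash
cat >> h.py <<'E'
O=np.array([.587,-.168,0]); yaw=np.radians(-13.6); c,s=np.cos(yaw),np.sin(yaw)
Rp=np.array([[c,-s,0],[s,c,0],[0,0,1]])
W=lambda x,y,z: O+Rp@np.array([x,y,z])/1000
def down(sg):
    y=np.array([0,0,-1.]); z=sg*Rp[:,1]; return np.c_[np.cross(y,z),y,z]
D=down(-1)
def st(l):
    s=env.sense(); print(l,round(s["t"],2),np.round((s["ee_pos"]-O)@Rp*1000,1),"F",np.round(np.array(s["wrist_force"])@Rp,1),"w",round(s["gripper_width"]*1000,1),flush=True)
    return s
grip=lambda q,x=-138: W(x,85-140*np.cos(q),40+140*np.sin(q)-19)
bar=lambda a: W(0,-100+245*np.cos(a)-14*np.sin(a),90+245*np.sin(a)+14*np.cos(a)-19)
E
python3 - <<'E'
from h import *
for sg in (1,-1):
    print(sg,[np.round(q,2) if q is not None else None for q in (solver.inverse_kinematics(p,down(sg)) for p in (grip(.25),grip(1.2),bar(1.08),bar(.78)))])
env.reach(grip(.25)+[0,0,.1],D); st("above")
env.movel(grip(.25),rate=.12); st("at")
effector.grasp(15); st("held")
E
```

```text
1 [array([ 0.8 ,  0.51, -0.57,  2.1 ,  0.44,  0.65,  1.26]), array([ 0.76,  0.35, -0.72,  2.05,  0.31,  0.85,  1.2 ]), array([ 0.72,  0.42, -0.67,  1.58,  0.27,  1.23,  1.33]), array([ 0.63,  0.46, -0.69,  1.63,  0.32,  1.16,  1.2 ])]
-1 [array([ 0.41,  0.43, -0.1 ,  2.12,  0.07,  0.59, -1.55]), array([ 0.36,  0.27, -0.25,  2.07,  0.09,  0.81, -1.75]), array([ 0.36,  0.34, -0.18,  1.61,  0.06,  1.2 , -1.64]), array([ 0.29,  0.38, -0.22,  1.65,  0.09,  1.12, -1.76])]
above 2.52 [-137.7  -51.5  155.8] F [ 0.5 -0.4  0.3] w 92.5
at 3.51 [-137.4  -50.8   56.1] F [ 0.8  0.1 -0.8] w 92.0
held 4.65 [-138.   -52.5   55.7] F [ 0.2 -5.   0.2] w 15.8
```

```bash
python3 - <<'E'
from h import *
for q in np.linspace(.25,1.2,11)[1:]:
    env.movel(grip(q),rate=.08); s=st(round(q,3))
    if np.linalg.norm(s["wrist_force"])>30: print("STOP"); break
p,d=viewer.read_camera("scene"); cv2.imwrite("pics/s1.png",cv2.resize(p[60:260,160:360,::-1],None,fx=3,fy=3))
E
```

```text
0.345 4.97 [-138.   -48.8   68.8] F [-0.1 -6.   1.2] w 15.5
0.44 5.28 [-138.   -44.1   81.2] F [-1.  -7.   3.3] w 15.3
0.535 5.6 [-138.   -38.5   93.1] F [-1.6 -8.3  4.4] w 15.6
0.63 5.92 [-138.   -31.8  104.4] F [-2.8 -9.   6.6] w 15.5
0.725 6.23 [-137.9  -24.1  115.1] F [ -2.7 -10.9   9.2] w 15.6
0.82 6.55 [-137.9  -15.6  125. ] F [ -4.6 -13.8  13.6] w 15.3
0.915 6.87 [-137.7   -5.6  134. ] F [ -4.9 -14.   16.9] w 15.9
1.01 7.18 [-137.6    6.1  141.8] F [ -6.1 -11.6  18.1] w 14.9
1.105 7.5 [-137.5   18.7  148.4] F [ -5.4 -10.3  18. ] w 15.7
1.2 7.82 [-137.5   32.1  153.7] F [-6.6 -6.4 19.2] w 15.2
```

View pics/s1.png

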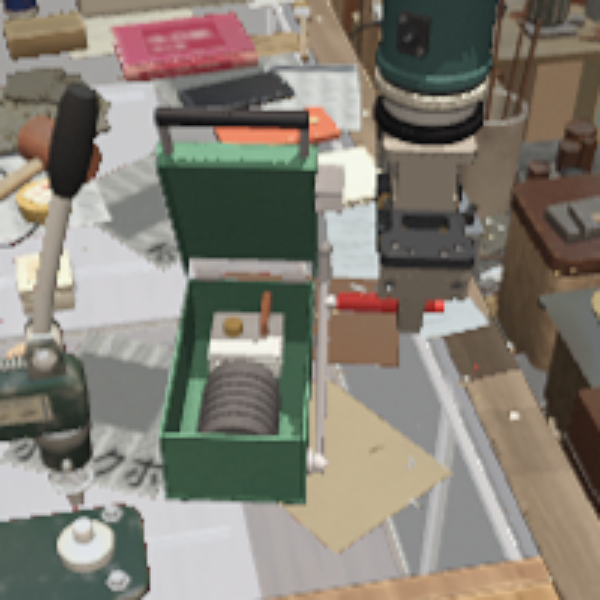

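The rod is nearly upright, and the grip is held at about (385,300) in the crop. Next I'll push tangentially onto the stop.

```bash
python3 - <<'E'
from h import *
b=grip(1.2)+[0,0,.002]
for k in range(0,16,2):
    env.movel(b+Rp@np.array([0,k,k*.35])/1000,rate=.04); s=st(k)
    f=np.array(s["wrist_force"])@Rp
    if f[1]<-25: break
env.pause(.3); st("p")
E
```

```text
0 8.12 [-137.6   33.4  154.4] F [-1.6 -4.2  8.8] w 15.4
2 8.37 [-137.6   33.7  154.5] F [ 0.1 -7.1  5.4] w 15.8
4 8.62 [-137.6   33.8  154.7] F [  2.  -12.8   0.1] w 16.0
6 8.87 [-137.7   33.9  154.8] F [  3.9 -17.5  -4.2] w 15.5
8 9.12 [-137.7   34.   154.9] F [  5.8 -21.7  -9.6] w 15.5
10 9.37 [-137.8   34.1  155. ] F [  7.3 -27.3 -13.5] w 16.2
p 9.67 [-137.8   34.1  155. ] F [  7.4 -27.  -14.1] w 15.5
```

The rod is on its stop: it held still while the force built up. I'll relax, release, rise, then look at the bar.

```bash
python3 - <<'E'
from h import *
env.movel(grip(1.2)+Rp@np.array([0,2.5,3])/1000,rate=.04); st("relax")
effector.release(); st("open")
p=env.sense()["ee_pos"]
env.movel(W(-150,34,400),rate=.3)
for cm in ("top","scene"):
    P,C=cloud(cm)
    print([(np.round((np.array(r["at"])-O)@Rp*1000,1),r["score"]) for r in tip_of(cm,"hood_handle")+tip_of(cm,"rod_grip")])
    L=(P-O)@Rp*1000
    k=(C.max(1)<60)&(abs(L[:,0])<62)&(abs(L[:,1])<60)&(L[:,2]>296)&(L[:,2]<335); print(k.sum(),L[k].mean(0),np.percentile(L[k],[3,97],axis=0))
    r=(C[:,0]>2*C[:,1])&(C[:,0]>130)&(abs(L[:,0]+122)<50)&(abs(L[:,1]-30)<30)&(L[:,2]>120)&(L[:,2]<220)
    print("red",r.sum(),L[r].mean(0))
p,d=viewer.read_camera("scene"); cv2.imwrite("pics/s2.png",cv2.resize(p[60:260,160:360,::-1],None,fx=3,fy=3))
st("e")
E
```

```text
relax 10.02 [-137.6   33.7  154.7] F [ 0.1 -8.7  4. ] w 15.3
open 11.2 [-138.    36.8  154.5] F [-1.2  0.1  0.4] w 91.5
[(array([ -0.4,   2.7, 314. ]), 0.94)]
457 [ -4.30002872   2.6598757  317.4602336 ] [[-54.28716435  -3.99001265 312.6935771 ]
 [ 49.46945051   8.82959224 320.98750035]]
red 0 [nan nan nan]
[(array([ -2. ,   0. , 312.5]), 0.91), (array([-119.4,   33.6,  175. ]), 0.59)]
158 [-9.63544234e-02  9.65464377e+00  3.12188169e+02] [[-53.61674444   4.17598987 308.71953596]
 [ 51.73620122  11.91358093 316.15422776]]
red 167 [-122.40588304   38.65305481  174.18697537]
e 12.52 [-150.2   34.   399.3] F [ 0.1 -0.4 -0.3] w 92.2<stdin>:12: RuntimeWarning: Mean of empty slice.
  ret = um.true_divide(
```

View pics/s2.png

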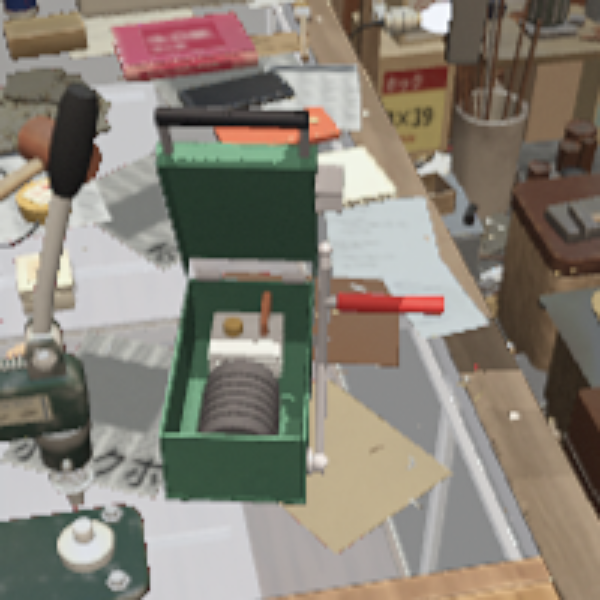

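Rod stayed upright after release (ball at (325,250) below the socket at (325,185)). Now the handle.

```bash
python3 - <<'E'
from h import *
p=bar(1.08)
env.movel([p[0],p[1],.4],rate=.2); st("above")
env.movel(p,rate=.1); st("at")
effector.grasp(15); st("held")
for a in np.linspace(1.08,.84,9)[1:]:
    env.movel(bar(a),rate=.08); s=st(round(a,3))
    if np.linalg.norm(s["wrist_force"])>30: print("STOP"); break
p,d=viewer.read_camera("scene"); cv2.imwrite("pics/s3.png",cv2.resize(p[60:260,160:360,::-1],None,fx=3,fy=3))
E
```

```text
above 13.43 [ -0.5   3.4 399.9] F [-0.9 -0.3  0.3] w 91.8
at 14.65 [  0.4   3.2 294.5] F [0.2 0.  0.2] w 91.8
held 15.82 [ -0.    3.1 293.7] F [-0.3 -0.1 -0.4] w 13.3
1.05 16.07 [ -0.   10.8 289.9] F [ 1.   1.9 -2.2] w 13.5
1.02 16.32 [ -0.   17.3 286.5] F [ 1.   0.7 -2.7] w 13.8
0.99 16.57 [  0.   23.5 283. ] F [ 1.3 -0.2 -2.9] w 13.2
0.96 16.82 [  0.   29.8 279.3] F [ 1.9  0.6 -3.1] w 13.4
0.93 17.07 [  0.   36.  275.3] F [ 1.9  0.8 -3.9] w 13.3
0.9 17.32 [1.000e-01 4.200e+01 2.712e+02] F [ 2.5  0.2 -2.9] w 13.3
0.87 17.57 [1.000e-01 4.800e+01 2.668e+02] F [ 2.1  0.8 -3.9] w 13.0
0.84 17.82 [1.000e-01 5.370e+01 2.623e+02] F [ 2.4  0.7 -2.9] w 13.3
```

View pics/s3.png

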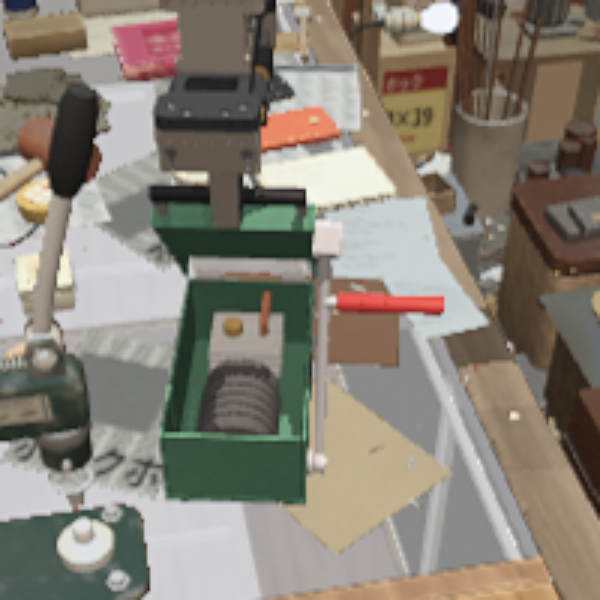

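The socket is right above the ball at about (325,240). I'll lower in fine steps until contact.

```bash
python3 - <<'E'
from h import *
f0=np.array(env.sense()["wrist_force"])
for a in np.arange(.825,.735,-.01):
    env.movel(bar(a),rate=.04); s=st(round(a,3))
    if (s["wrist_force"]-f0)[2]>10: print("contact"); break
env.pause(.2); s=st("p")
p,d=viewer.read_camera("scene"); cv2.imwrite("pics/s4.png",cv2.resize(p[110:230,220:380,::-1],None,fx=5,fy=5))
E
```

```text
0.825 18.12 [1.000e-01 5.620e+01 2.604e+02] F [ 3.1 -0.1 -2.1] w 13.6
0.815 18.37 [1.000e-01 5.790e+01 2.589e+02] F [ 2.5 -0.6 -2.5] w 13.3
0.805 18.62 [1.000e-01 5.990e+01 2.573e+02] F [ 2.4 -0.2 -0.8] w 13.8
0.795 18.87 [1.000e-01 6.190e+01 2.556e+02] F [ 2.6  1.1 -2. ] w 13.0
0.785 19.12 [1.000e-01 6.280e+01 2.547e+02] F [ 0.4 -2.4  3.8] w 13.4
0.775 19.37 [2.000e-01 6.310e+01 2.542e+02] F [-2.3 -4.8 11.1] w 13.6
contact
p 19.57 [2.000e-01 6.310e+01 2.542e+02] F [-2.7 -6.1 10.7] w 13.6
```

View pics/s4.png

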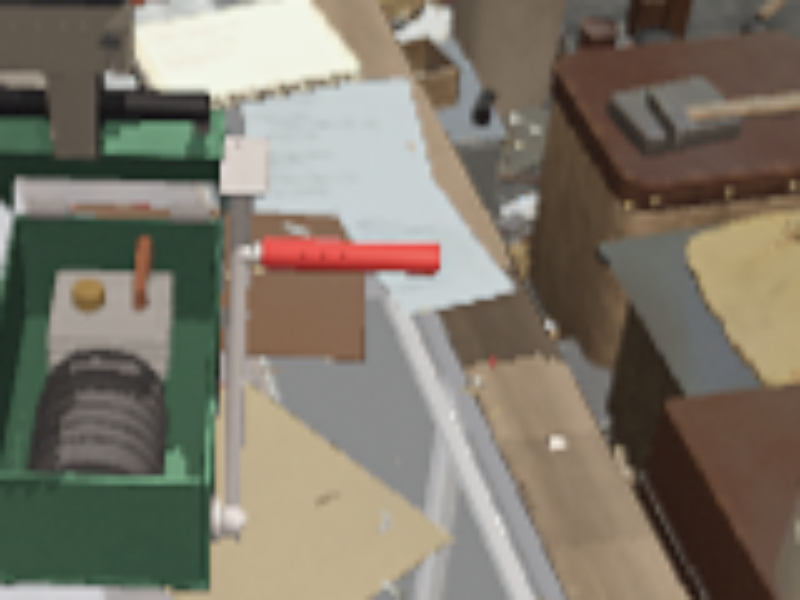

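The ball tip is hidden inside the socket at (245,165), and contact came at 0.785 as expected. I'll relax, release, retreat and check.

```bash
python3 - <<'E'
from h import *
env.movel(bar(.784),rate=.04); st("relax")
effector.release(); st("open")
env.movel(bar(.784)+[0,0,.13],rate=.2); env.movel(bar(.784)+Rp@np.array([-150,0,150])/1000,rate=.25)
env.pause(.5); st("away")
for cm in ("top","scene"):
    viewer.read_camera(cm)
    print(cm,[(n,np.round((np.array(r["at"])-O)@Rp*1000,1),round(r["score"],2)) for n in ("hood_handle","rod_grip") for r in tip_of(cm,n)])
print("expect bar",(bar(.785)-O)@Rp*1000+[0,0,19],"grip y,z",85-140*np.cos(1.207),40+140*np.sin(1.207))
p,d=viewer.read_camera("scene"); cv2.imwrite("pics/s5.png",cv2.resize(p[90:240,180:380,::-1],None,fx=4,fy=4))
E
```

```text
relax 19.87 [1.000e-01 6.270e+01 2.546e+02] F [ 0.1 -3.8  5.8] w 13.5
open 21.07 [  0.   63.6 253.9] F [ 0.3 -0.3 -0.2] w 91.7
away 23.13 [-149.8   63.6  403.7] F [-0.8 -0.2  0.3] w 92.1
top [('hood_handle', array([ -0.9,  62. , 273. ]), 0.65)]
scene [('hood_handle', array([ -4.3,  58.1, 274.9]), 0.64), ('rod_grip', array([-122.6,   34. ,  171.1]), 0.74)]
expect bar [3.81639165e-14 6.34145734e+01 2.73075605e+02] grip y,z 35.184548100135125 170.83738285372513
```

View pics/s5.png

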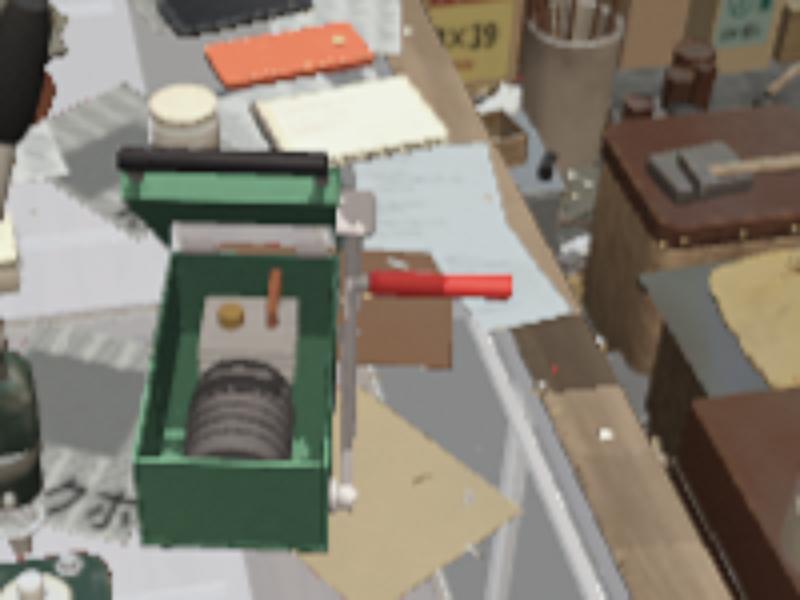

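The hood rests with its socket, at (355,210), on the rod tip, the rod is upright and the gripper is clear.

```bash
python3 -c "
from station import workorder; print(workorder.finish_job())"
```

```text
the job is handed in; nothing more can be done
None
```

The hood is now resting on the prop rod, and I handed the job in at about 23 s of the 54 s allowed.

- **Rod:** I swung it up by the red grip to its stop. The grip stayed put while the resisting force rose to about 27 N, and the rod stayed up when I let go.
- **Hood:** I brought it down by the pull bar and felt the socket meet the ball at about 0.785 rad, the expected resting angle. Then I let go and moved the arm clear.

**Last checks:**
- **Pull bar:** it was within about 6 mm of its expected resting place, at y 58–62 mm and z 273–275 mm against 63 and 273 expected. One camera read y about 5 mm low.
- **Grip:** it was at y 34 mm and z 171 mm, which matches the stop. Only the scene camera found it; the top camera did not.
- **Ball in the socket:** the ball is hidden inside, so I judged the fit from the contact and the resting position rather than seeing it directly.

The wrist force never exceeded about 32 N at the readings I took.

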